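# Go / no-go check of a drill-jig bushing

### The job

Check the brass bushing of the drilling jig with the double-ended plug gauge: slide the long go end into the bore until its collar sits fully home on the bushing's face and draw it out again, then offer the short no-go end to the bore (from either side) and press it lightly, about 5 to 15 N for a second, with its bevelled nose centred in the mouth, to confirm that it refuses to enter. The carriage with the bushing may be clamped a few millimetres to either side of the jig's middle, so find the bore by feel and never push the gauge against the jig with more than 25 N. Finally lay the gauge back in its cradle without dropping it, let go, and leave the other things on the bench where they are.

Things in the scene. Friction and masses are not known exactly. Their poses are not given: they have to be found in the camera images.
- gauge: double-ended plug gauge, 128 mm long, 160 g, lying level in the cradle. Origin and axes as gauge_mid. Hexagonal aluminium handle, 64 mm long (x -32 to 32 mm), 19 mm across its flats, two of which stand upright: grip it on these from above. Balance point about 2 mm from the origin towards the go end
- gauge_mid (a point): middle of the gauge's handle, on the gauge's axis, 55 mm above the bench; x along the axis towards the go end (green band), y level and square to the two upright flats, z up
- go_shoulder (a point): on the gauge's axis, in the face of the dark collar (26 mm across, 4 mm thick) from which the steel go plug springs: x = 38 mm from gauge_mid, same axes. The go plug is 18.4 mm across and 32 mm long (to x = 70 mm); its tip is bevelled over the last 1.2 mm to 16 mm across
- nogo_tip (a point): on the gauge's axis, in the flat end of the no-go nose: x = -58 mm from gauge_mid, same axes. The no-go plug (red band) is 23 mm across from x = -34 to -54 mm; then a 45 degree bevel runs down to 15 mm across at this end
- jig_axis (a point): middle of the jig's rail, 55 mm above the bench, level with the bore. x parallel to the bore, y along the rail, z up. The bore (20 mm across, right through) lies in the carriage, clamped firmly at an unknown place: its axis is anywhere from -7 to +7 mm in y from this point; height and direction are exact. Round brass flange faces (36 mm across) at x = -25 and +25 mm are the mouths
- jig: drilling jig fixed to the bench: grey base 64 x 130 x 14 mm (x, y, z), dark rail, blue carriage 42 x 60 mm, top 80 mm above the bench, brass bushing, black clamp knob to 45 mm on the carriage's +y side. Origin on the bench under jig_axis, same axes. Go end home: go_shoulder at x = -25 or +25 mm. The no-go nose enters a mouth by about 2.5 mm, then stops
- cradle_axis (a point): where gauge_mid lies when the gauge rests in the cradle, 55 mm above the bench; x along the gauge's place towards the go end's rest, z up
- cradle: grey gauge cradle fixed to the bench: base plate 136 x 56 x 8 mm. Origin on the bench under cradle_axis, same axes. Two open V rests (under the go plug at x = 52 mm, under the no-go plug at x = -44 mm), each 12 mm thick and 40 mm wide, V sides at 45 degrees reaching about 55 mm above the bench; nothing between them above the base
- masking_tape: roll of pale yellow masking tape lying flat, 100 mm across, 25 mm high; origin under its centre; bystander
- wax_tin: round white and green tin, 67 mm across, 44 mm high; origin under its centre; bystander
- marker: white marker pen with a blue cap lying flat, 130 mm long, 15 mm thick, along its y; origin under its middle; bystander
- rubbing_stone: dark grey rubbing block, 26 x 68 x 22 mm; origin under its middle; bystander
Mind the look-alikes: they are no part of the job. Leave any purple or red look-alike of the cradle alone.

How it is judged:
By the outcome, as a careful person would: the job done as asked, in the order asked, and still so for the second after the job is handed in, with the robot touching nothing.
It also fails if it takes over 70 s, if anything falls off the work surface, if the arm or the gripper's body presses on something with over 40 N, if the wrist force passes 120 N, or if a joint passes its speed limit or range.

### The arm

A 7-joint arm with a two-finger parallel gripper is mounted at the origin on a cart in front of the work surface, level with it; the furniture and walls round the work are solid. World frame = base frame: x ahead of the robot, y to its left, z up, the work surface at z = 0. Lengths are in mm, angles in degrees, forces in N, time in s.
With the tool pointing down it reaches from about 350 to 900 mm from the base axis. Payload 7.2 kg.
Tool frame: the origin (TCP) lies midway between the tips of the shut fingers; the grasp point (between the pads) lies 19 mm behind it (env.grip_point_offset is the distance from the TCP to the grasp point, in mm); z points along the fingers, y is the line along which they close (so a half turn about z gives the same grasp; the last joint's range is limited). The gripper opens to 88 mm and grips with 3 to 60 N. Pads are 20 mm wide; open, the fingers measure 115 mm over their backs; the gripper's body (75 mm by 178 mm) begins 61 mm behind the grasp point.
Start: joints at [-70.371, 23.554, -0.728, 91.456, 0.321, 64.991, -4.71], TCP at [249.599, 573, 222.653] pointing down, gripper open.
Joint ranges: [-169.25, 169.25], [-16.82, 113.86], [-84.01, 82.57], [7.8, 145.47], [-59.2, 239.2], [7.22, 106.19], [-163.78, 163.78]. Speed limits (degrees/s): [136.94, 136.94, 172.46, 172.46, 180, 180, 180].

### API

Orientations are given as [roll, pitch, yaw] about the fixed x, y, z axes, in that order (R = Rz(yaw) Ry(pitch) Rx(roll)).
In Python, from plant import env, eyes gives the robot as it stands.
- The arm moves only by the tool move_arm, never from a script. Its argument "targets" is a list that holds one entry, the list of rows, each a list of 4 numbers: the shift along the world's x, y, z in mm, then the turn about the world's z in rad. In form: [[[x, y, z, roll], ...]]. A call has 1 to 5 rows; each row is the pose to reach, as a shift and turn from the pose commanded when the call began; what a row does not reach only later rows make up. A row lasts 1/8 s, in which the tool goes at most 62.5 mm and 10.7 degrees, less where a joint would pass 70% of its speed; a pose out of reach is approached as far as the arm can. A call with a gripper value outside its range is refused whole. "claw" is the finger opening in mm, from 0 to 87.8, set as the call begins (left out, the last holds). The fingers move at their own pace and stop on an object; "force" is the grip in N (left out, the last holds). Time passes only in rows, so rows that repeat a pose let the fingers close. It gives the time, the measured TCP pose, the force, the opening and the grip force at its end, in the units of the state.
- env.get_state(): the state, without advancing time (a new reading comes with each control period).
- eyes.snapshot(name): name is "side" or "top" or "wrist"; returns a dict with "color" (420x560x3 uint8, red, green, blue), "mtx" (3x3 intrinsics, pixels), "world_to_cam" (4x4, takes a point from world to camera coordinates). Camera axes: x right, y down, z forward; pixel columns grow to the right and rows downward; lengths in mm; the calibration is good to about 2 mm. A picture is of the moment at which its call begins. There is no depth.
- env.job_done(): hands the job in; it is judged then, once.
Trained networks look in the newest picture that a camera, given by its name, has taken for a name from the list of things; names that differ only in an ending like _2 or _b are one class to them, and where a whole thing is asked for, a point or a joint stands for the part that bears it (a point fixed in the world has none). Each returns a list of dicts, best first, with "conf" (0 to 1); they miss things now and then, are a little off and sometimes report something else, mostly with a low value. They report only what shows in the picture. A call takes as long as a camera call. They do not tell look-alikes from the thing itself.
- eyes.silhouettes(camera, label): "region" (420x560 bool, what is visible of it) and "uv" ([column, row] in pixels, amid what is visible of it).
The state is a dict: "time_s": time; "joint_positions": joint angles; "qd": joint speeds; "effort": joint torques, N m; "position": TCP position; "eef_rot": TCP orientation; "force": force on the tool from outside, world axes, zero at the start; "wrist_torque": the same for the moment, N m; "gripper_width": finger opening in mm; "grasp_force": force on a finger pad.
Only numpy, scipy, OpenCV 4.12 (cv2) and the standard library are available. Lean on these libraries where they do the work, as an engineer would, in place of code of your own. Each camera call takes 0.05 s, during which the arm holds its last target. There are 200 camera calls.

## Working session

There is one attempt and no reset: what is moved stays moved. The work goes in short steps, Python scripts to look and compute and a tool call to move; the robot and the scene stay as the last step left them, time stands still between calls to the robot, and variables do not carry over. Pictures are saved under pics/ and viewed, at most 10 in all, crops included, and the job is handed in when it is done.

Besides the shell and the picture viewer there is one more tool, called after "Call:" as a command line: name --argument value ..., lists and objects as JSON in quotes. move_arm: Moves the arm, as the interface text tells. Its arguments: {"type":"object","properties":{"targets":{"type":"array","items":{"type":"array","items":{"type":"array","items":{"type":"number"}}}},"claw":{"type":"number"},"force":{"type":"number"}},"required":["targets"]}

```bash
ls; mkdir -p pics
python3 - <<'E'
from plant import env, eyes
import cv2,numpy as np
s=env.get_state();print({k:np.round(v,2).tolist() for k,v in s.items()})
for n in ["side","top"]:
    d=eyes.snapshot(n);cv2.imwrite(f"pics/{n}0.png",d["color"][:,:,::-1]);print(n,np.round(d["mtx"],1).tolist(),np.round(d["world_to_cam"],3).tolist())
    for l in ["gauge","jig","cradle","masking_tape","wax_tin","marker","rubbing_stone"]:
        print(l,[(round(float(r["conf"]),2),np.round(r["uv"]).tolist(),int(r["region"].sum())) for r in eyes.silhouettes(n,l)])
E
```

```text
pics
{'time_s': 0.0, 'joint_positions': [-70.37, 23.6, -0.73, 91.5, 0.32, 64.99, -4.71], 'qd': [-0.06, -0.07, -0.1, 0.0, 0.02, -0.06, -0.03], 'effort': [-0.0, -58.79, 0.64, -29.11, -0.05, 0.02, 0.0], 'position': [249.44, 572.55, 221.83], 'eef_rot': [-179.91, 0.01, 156.46], 'force': [-0.4, -0.15, -0.05], 'wrist_torque': [-0.03, 0.02, 0.03], 'grasp_force': 0.0, 'gripper_width': 87.75}
side [[498.2, 0.0, 275.0], [0.0, 498.2, 210.1], [0.0, 0.0, 1.0]] [[0.966, -0.258, -0.013, -487.166], [-0.116, -0.387, -0.915, 184.269], [0.231, 0.885, -0.404, 1398.803], [0.0, 0.0, 0.0, 1.0]]
gauge [(0.57, [360.0, 248.0], 353)]
jig [(0.68, [314.0, 263.0], 1190)]
cradle [(0.75, [217.0, 222.0], 413), (0.61, [232.0, 261.0], 598), (0.44, [221.0, 177.0], 195)]
masking_tape [(0.85, [336.0, 222.0], 475)]
wax_tin [(0.84, [361.0, 250.0], 361)]
marker [(0.68, [248.0, 242.0], 159)]
rubbing_stone [(0.43, [272.0, 303.0], 150), (0.41, [310.0, 263.0], 1213)]
top [[478.1, 0.0, 285.5], [0.0, 478.1, 207.5], [0.0, 0.0, 1.0]] [[0.003, -1.0, 0.015, 183.713], [-0.986, -0.006, -0.169, 566.681], [0.17, -0.014, -0.985, 1537.206], [0.0, 0.0, 0.0, 1.0]]
gauge [(0.71, [379.0, 209.0], 761), (0.55, [257.0, 224.0], 216)]
jig [(0.89, [381.0, 210.0], 770)]
cradle [(0.86, [357.0, 272.0], 639), (0.83, [259.0, 228.0], 380), (0.72, [137.0, 244.0], 651), (0.41, [376.0, 206.0], 767)]
masking_tape [(0.78, [308.0, 149.0], 327), (0.25, [317.0, 247.0], 147)]
wax_tin [(0.64, [369.0, 160.0], 386)]
marker [(0.64, [318.0, 251.0], 187)]
rubbing_stone [(0.45, [427.0, 252.0], 150)]
```

Run:
```python
import cv2
a=cv2.imread("pics/top0.png")[110:310,100:460];b=cv2.imread("pics/side0.png")[140:330,150:410]
cv2.imwrite("pics/top0c.png",cv2.resize(a,(792,440),interpolation=cv2.INTER_CUBIC));cv2.imwrite("pics/side0c.png",cv2.resize(b,(780,570),interpolation=cv2.INTER_CUBIC))
```

```text
(no output)
```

View pics/top0c.png

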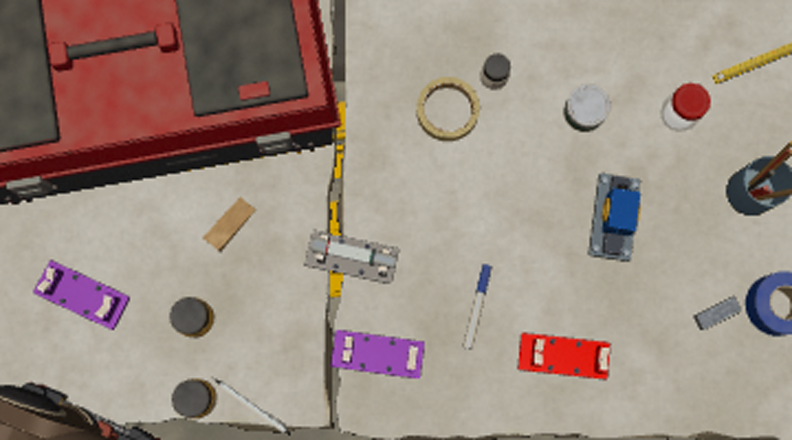

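View pics/side0c.png

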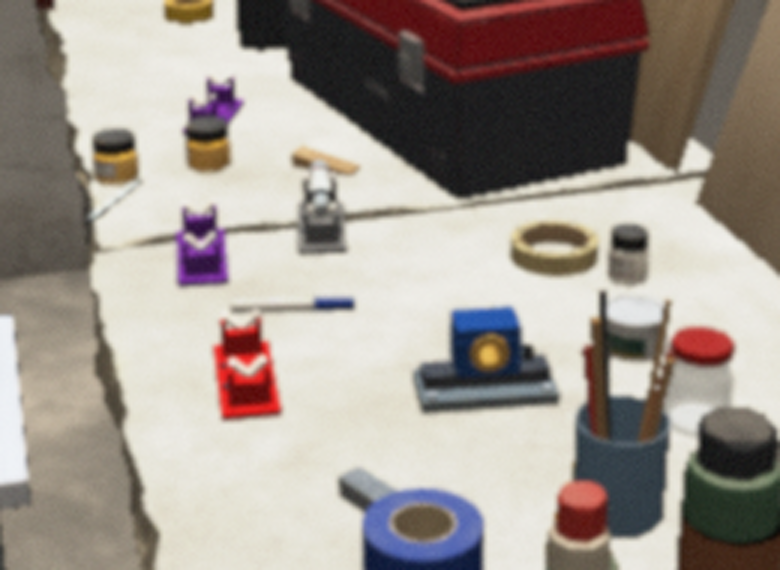

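The top view shows our grey cradle with the gauge at about (259,226) and its red band on the left, so the go end points right (world -y). The jig is at about (381,209) with its bore running along the image horizontal. The purple and red cradles are look-alikes. I'll turn these pixels into positions next.

```bash
cat > h.py <<'E'
from plant import env, eyes
import cv2,numpy as np
def ray(d,uv,z):
    T=np.array(d["world_to_cam"]);R=T[:3,:3];c=-R.T@T[:3,3]
    v=R.T@np.linalg.inv(d["mtx"])@np.array([uv[0],uv[1],1.]);return c+v*(z-c[2])/v[2]
def proj(d,P):
    T=np.array(d["world_to_cam"]);p=(T[:3,:3]@np.atleast_2d(P).T).T+T[:3,3];q=(np.array(d["mtx"])@p.T).T;return q[:,:2]/q[:,2:]
def save(d,n,c0,c1,r0,r1,k):
    cv2.imwrite(f"pics/{n}.png",cv2.resize(d["color"][r0:r1,c0:c1,::-1],None,fx=k,fy=k,interpolation=cv2.INTER_CUBIC))
E
python3 - <<'E'
from h import *
d=eyes.snapshot("top")
for l,z in [("cradle",8),("jig",14),("gauge",55)]:
    for r in eyes.silhouettes("top",l):
        m=r["region"].astype(np.uint8);c,_=cv2.findContours(m,0,2);c=max(c,key=cv2.contourArea)
        b=cv2.boxPoints(cv2.minAreaRect(c));B=np.array([ray(d,p,z)[:2] for p in b])
        print(l,round(r["conf"],2),np.round(B.mean(0)),np.round(B-B.mean(0)).tolist())
a=cv2.resize(d["color"][205:245,232:292,::-1],None,fx=6.5,fy=8,interpolation=cv2.INTER_CUBIC)
b=cv2.resize(d["color"][182:236,355:415,::-1],None,fx=6.5,fy=8,interpolation=cv2.INTER_CUBIC)
o=np.zeros((432,780,3),np.uint8);o[:320,:390]=a;o[:432,390:]=b;cv2.imwrite("pics/z1.png",o)
E
```

```text
cradle 0.96 [492. 277.] [[2.0, 68.0], [27.0, 63.0], [-2.0, -68.0], [-27.0, -63.0]]
cradle 0.71 [359. 232.] [[-18.0, 72.0], [40.0, 63.0], [18.0, -72.0], [-40.0, -62.0]]
cradle 0.71 [447. 682.] [[1.0, 74.0], [54.0, 54.0], [-1.0, -74.0], [-54.0, -54.0]]
cradle 0.57 [357. -50.] [[-22.0, 71.0], [36.0, 64.0], [22.0, -72.0], [-36.0, -64.0]]
jig 0.75 [ 571. -134.] [[-60.0, 46.0], [70.0, 24.0], [60.0, -46.0], [-70.0, -23.0]]
gauge 0.47 [506. 268.] [[6.0, 62.0], [22.0, 58.0], [-6.0, -62.0], [-22.0, -58.0]]
```

View pics/z1.png

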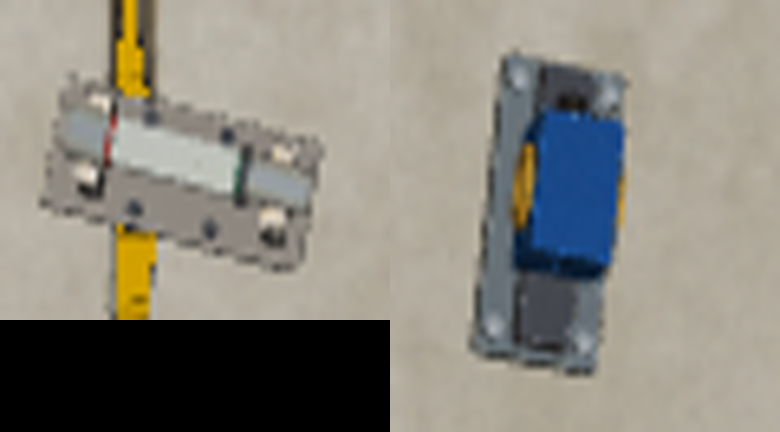

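The gauge's red edge is at about (248.9,222.3) and its green band at (269.4,226.5). On the jig, the black knob is at the top of the image, so jig +y is roughly world +x and jig +x is roughly world -y.

Run:
```python
from h import *
d=eyes.snapshot("top")
r=ray(d,(248.9,222.25),55);g=ray(d,(269.4,226.5),55)
print("gauge",r,g,np.linalg.norm(g-r),np.degrees(np.arctan2(*(g-r)[1::-1])), (r+g)/2)
B=np.array([ray(d,p,14)[:2] for p in [(373.5,188.5),(391.2,191.4),(386.8,228.5),(367.6,225.8)]])
print(B.round(),B.mean(0));
for i,j in [(0,1),(3,2),(2,1),(3,0)]:
    v=B[j]-B[i];print(np.linalg.norm(v),np.degrees(np.arctan2(v[1],v[0])))
```

```text
gauge [514.84346722 306.04190286  55.        ] [501.16276149 238.79862105  55.        ] 68.62084710387275 -101.49992262048356 [508.00311436 272.42026196  55.        ]
[[ 639. -115.]
 [ 629. -175.]
 [ 502. -156.]
 [ 511.  -91.]] [ 570.29004865 -134.23514341]
61.1177261397772 -99.16152597162868
65.22507427776864 -97.78358675158246
129.13680436919657 -8.579427101218894
130.72811292425035 -10.378524271982524
```

Call:
move_arm --targets '[[[20,-40,0,-0.18],[60,-85,0,-0.36],[100,-130,0,-0.54],[140,-175,0,-0.72],[180,-220,0,-0.9]]]'

```text
time_s: 1.68
position: [430.7, 351.6, 223.0]
eef_rot: [180.0, -0.0, 104.6]
force: [-0.4, 0.6, -0.3]
gripper_width: 87.8
grasp_force: 0.0
```

Call:
move_arm --targets '[[[30,-30,0,-0.16],[60,-60,0,-0.32],[78,-81,0,-0.45],[78,-81,0,-0.45],[78,-81,0,-0.45]]]'

```text
time_s: 2.3
position: [506.8, 273.0, 222.5]
eef_rot: [-180.0, -0.0, 79.3]
force: [0.8, 0.4, -0.8]
gripper_width: 87.8
grasp_force: 0.0
```

Run:
```python
from h import *
s=env.get_state();print({k:np.round(s[k],2).tolist() for k in("time_s","position","eef_rot","force","joint_positions")})
d=eyes.snapshot("wrist");cv2.imwrite("pics/w1.png",d["color"][:,:,::-1]);print(np.round(d["mtx"],1).tolist(),np.round(d["world_to_cam"],3).tolist())
np.savez("w1.npz",**d)
```

```text
{'time_s': 2.3, 'position': [506.85, 273.01, 222.54], 'eef_rot': [-179.96, -0.02, 79.29], 'force': [0.82, 0.41, -0.8], 'joint_positions': [-50.12, 19.27, 22.02, 99.7, -8.05, 62.6, -36.21]}
[[319.2, 0.0, 278.2], [0.0, 319.2, 214.1], [0.0, 0.0, 1.0]] [[0.983, -0.185, 0.001, -447.846], [-0.178, -0.946, 0.272, 316.346], [-0.05, -0.268, -0.962, 489.52], [0.0, 0.0, 0.0, 1.0]]
```

View pics/w1.png

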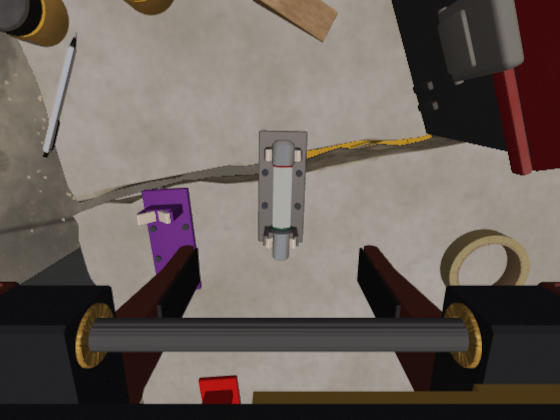

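The wrist view shows the gauge upright in the picture: no-go tip near (284,141), red band (284,165), green band (282,230), go tip (281,260). I'll fit the gauge pose to these points.

Run:
```python
from h import *
d=dict(np.load("w1.npz"))
T=d["world_to_cam"];print("cam",-T[:3,:3].T@T[:3,3])
for n,uv,z in [("nogo",(284,141),55),("red",(284,165.5),66),("green",(282,230.5),66),("gotip",(281,260.5),52)]: print(n,ray(d,uv,z).round(1))
r=d["color"]
import scipy.ndimage
# column profile along axis
for row in (150,180,200,215,245,252): print(row,r[row,262:304].sum(1).tolist())
print([ (i,r[i,283].tolist()) for i in range(136,264)if i<146 or 160<i<172 or 224<i<238 or i>255])
```

```text
cam [520.95946629 347.24197363 385.09116016]
nogo [523.8 329.7  55. ]
red [519.4 306.8  66. ]
green [505.  240.1  66. ]
gotip [496.7 200.4  52. ]
150 [342, 311, 213, 332, 498, 505, 537, 494, 495, 446, 251, 270, 309, 340, 366, 379, 380, 387, 391, 390, 391, 396, 390, 390, 397, 399, 396, 381, 368, 351, 333, 293, 284, 395, 355, 364, 393, 349, 308, 233, 313, 342]
180 [333, 334, 334, 334, 333, 333, 335, 331, 333, 333, 350, 423, 496, 496, 495, 495, 496, 494, 495, 494, 495, 498, 499, 498, 498, 498, 498, 496, 498, 468, 364, 331, 333, 330, 333, 332, 331, 331, 333, 333, 330, 320]
200 [326, 325, 327, 325, 327, 327, 327, 325, 327, 327, 369, 467, 497, 496, 497, 496, 498, 497, 497, 496, 497, 498, 500, 498, 500, 499, 498, 498, 477, 390, 324, 325, 326, 326, 324, 327, 324, 325, 327, 324, 318, 285]
215 [320, 320, 318, 320, 319, 321, 321, 321, 320, 321, 380, 497, 496, 496, 497, 497, 496, 497, 497, 498, 499, 498, 500, 500, 500, 498, 498, 499, 458, 319, 319, 319, 318, 317, 317, 319, 316, 316, 319, 318, 299, 326]
245 [419, 338, 351, 402, 501, 520, 544, 506, 504, 480, 373, 273, 330, 362, 385, 403, 411, 413,
[... 623 characters left out ...]
(163, [128, 130, 136]), (164, [128, 130, 136]), (165, [127, 107, 111]), (166, [124, 41, 39]), (167, [136, 99, 97]), (168, [158, 157, 154]), (169, [167, 166, 163]), (170, [166, 166, 163]), (171, [167, 167, 163]), (225, [167, 168, 165]), (226, [167, 168, 165]), (227, [152, 154, 151]), (228, [100, 113, 105]), (229, [40, 72, 58]), (230, [42, 53, 49]), (231, [53, 52, 58]), (232, [60, 60, 67]), (233, [68, 68, 74]), (234, [105, 106, 110]), (235, [134, 136, 140]), (236, [134, 137, 140]), (237, [134, 136, 139]), (256, [134, 135, 134]), (257, [134, 135, 134]), (258, [134, 135, 133]), (259, [129, 129, 126]), (260, [138, 132, 125]), (261, [157, 149, 140]), (262, [157, 149, 140]), (263, [157, 149, 140])]
```

Run:
```python
from h import *
d=dict(np.load("w1.npz"))
a,b=ray(d,(283,167.3),66),ray(d,(282,227.6),66);print(a,b,np.linalg.norm(a-b),(a+b)/2)
p,q=[(ray(d,(l,y),60.5)+ray(d,(r,y),60.5))/2 for y,l,r in((180,272.9,291.8),(215,272.3,290.4))]
print(p,q,np.linalg.norm(ray(d,(272.9,180),60.5)-ray(d,(291.8,180),60.5)))
p1,q1=[(ray(d,(l,y),55)+ray(d,(r,y),55))/2 for y,l,r in((150,272.,294.),(252,272.,288.5))]
print(p1,q1,np.degrees(np.arctan2(*(q1-p1)[1::-1])))
t=ray(d,(281,259.7),58);print("tip",t)
```

```text
[518.08196088 305.24879953  66.        ] [505.5824695  243.21325048  66.        ] 63.282277379449035 [511.83221519 274.231025    66.        ]
[515.02135348 291.86238165  60.5       ] [507.19408001 255.33293983  60.5       ] 19.38977433155387
[521.1643649 321.0676612  55.       ] [497.94320149 211.91832133  55.        ] -102.01042357282172
tip [497.283552   203.95842059  58.        ]
```

Call:
move_arm --targets '[[[4,0.5,-60,-0.022],[4,0.5,-110,-0.022],[4,0.5,-150,-0.022],[4,0.5,-186,-0.022],[4,0.5,-186,-0.022]]]' --claw 50

```text
time_s: 2.98
position: [509.0, 272.8, 34.4]
eef_rot: [-179.8, 0.2, 78.0]
force: [0.7, 0.0, 0.2]
gripper_width: 50.3
grasp_force: 0.0
```

Call:
move_arm --targets '[[[0,0,0,0],[0,0,0,0]]]'

```text
time_s: 3.22
position: [512.5, 273.4, 38.5]
eef_rot: [179.9, -0.1, 77.9]
force: [0.7, 0.1, -0.0]
gripper_width: 49.6
grasp_force: 0.0
```

Call:
move_arm --targets '[[[0,0,0,0],[0,0,0,0],[0,0,0,0],[0,0,0,0],[0,0,0,0]]]' --claw 10 --force 45

```text
time_s: 3.85
position: [510.5, 272.8, 36.7]
eef_rot: [-179.9, 0.0, 77.9]
force: [-4.1, 0.6, 4.6]
gripper_width: 18.6
grasp_force: 45.0
```

Call:
move_arm --targets '[[[0,0,0,0],[0,0,0,0]]]'

```text
time_s: 4.1
position: [510.5, 272.8, 36.6]
eef_rot: [-179.9, 0.0, 77.9]
force: [-5.5, 1.0, 4.9]
gripper_width: 18.5
grasp_force: 45.0
```

Run:
```python
from h import *
for i in range(4):
    s=env.get_state();print({k:np.round(s[k],2).tolist() for k in("time_s","position","eef_rot","force","wrist_torque","grasp_force","gripper_width")})
    d=eyes.snapshot("wrist")
cv2.imwrite("pics/w2.png",d["color"][:,:,::-1]);np.savez("w2.npz",**d)
```

```text
{'time_s': 4.1, 'position': [510.5, 272.78, 36.63], 'eef_rot': [-179.89, 0.02, 77.89], 'force': [-5.48, 1.0, 4.92], 'wrist_torque': [0.08, 1.29, 0.09], 'grasp_force': 45.0, 'gripper_width': 18.49}
{'time_s': 4.15, 'position': [510.49, 272.79, 36.63], 'eef_rot': [-179.89, 0.02, 77.89], 'force': [-5.9, 0.81, 5.02], 'wrist_torque': [0.1, 1.32, 0.03], 'grasp_force': 45.0, 'gripper_width': 18.72}
{'time_s': 4.2, 'position': [510.5, 272.8, 36.64], 'eef_rot': [-179.9, 0.02, 77.89], 'force': [-5.15, 0.6, 5.56], 'wrist_torque': [0.11, 1.29, 0.03], 'grasp_force': 45.0, 'gripper_width': 18.66}
{'time_s': 4.25, 'position': [510.49, 272.8, 36.63], 'eef_rot': [-179.89, 0.02, 77.89], 'force': [-6.06, 0.82, 5.57], 'wrist_torque': [-0.01, 1.3, 0.02], 'grasp_force': 45.0, 'gripper_width': 18.4}
```

View pics/w2.png

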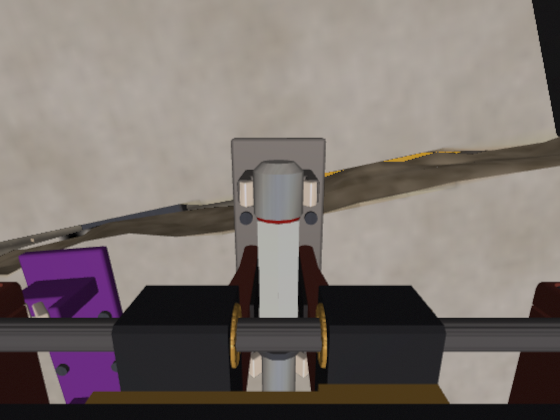

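The gauge is held centrally, with the red band at (279,219) in the picture and both V rests clear. I'll lift it and fly past the jig to look at it with the wrist camera.

Call:
move_arm --targets '[[[0,0,8,0],[0,0,25,0],[0,0,60,0],[0,0,110,0.02],[0,-20,150,0.04]]]'

```text
time_s: 4.92
position: [512.2, 253.6, 189.7]
eef_rot: [179.9, -0.1, 80.3]
force: [1.0, -0.7, -0.8]
gripper_width: 18.5
grasp_force: 45.0
```

Call:
move_arm --targets '[[[4,-40,10,0.01],[9,-90,13,0.01],[14,-145,13,0.01],[19,-200,13,0.01],[24,-255,13,0.01]]]'

```text
time_s: 5.55
position: [536.0, -4.7, 201.1]
eef_rot: [179.9, -0.0, 80.7]
force: [1.0, 0.6, -1.0]
gripper_width: 18.4
grasp_force: 45.0
```

Call:
move_arm --targets '[[[5,-55,0,0],[10,-110,0,0],[15,-160,0,0],[20,-200,0,0],[22,-230,0,0]]]'

```text
time_s: 6.18
position: [557.5, -235.3, 201.0]
eef_rot: [179.9, 0.1, 80.6]
force: [0.6, 0.0, -1.7]
gripper_width: 18.7
grasp_force: 45.0
```

Call:
move_arm --targets '[[[0,0,0,0],[0,0,0,0],[0,0,0,0],[0,0,0,0]]]'

```text
time_s: 6.68
position: [557.9, -231.4, 199.8]
eef_rot: [180.0, -0.0, 80.8]
force: [0.5, -0.3, -1.0]
gripper_width: 18.3
grasp_force: 45.0
```

Run:
```python
from h import *
s=env.get_state();print({k:np.round(s[k],2).tolist() for k in("time_s","position","eef_rot","force","wrist_torque","grasp_force","gripper_width","joint_positions")})
d=eyes.snapshot("wrist")
cv2.imwrite("pics/w3.png",d["color"][:,:,::-1]);np.savez("w3.npz",**d)
```

```text
{'time_s': 6.68, 'position': [557.87, -231.41, 199.83], 'eef_rot': [179.99, -0.02, 80.81], 'force': [0.52, -0.32, -1.01], 'wrist_torque': [-0.05, 0.09, 0.06], 'grasp_force': 45.0, 'gripper_width': 18.34, 'joint_positions': [-4.93, 24.55, 31.32, 97.73, -14.23, 61.7, 21.69]}
```

View pics/w3.png

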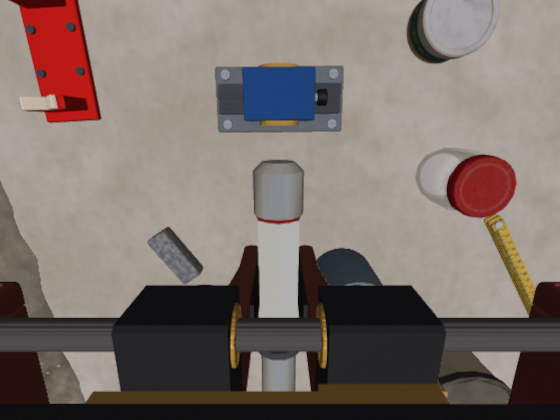

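The jig lies square ahead in the picture. Its base corners are about (216,67), (343,66), (342,132) and (219,133), and the carriage top spans (243,67) to (315,122), with the knob on the right. I'll measure the edges with sub-pixel fits.

Run:
```python
from h import *
d=dict(np.load("w3.npz"));c=d["color"].astype(int)
hsv=cv2.cvtColor(d["color"],cv2.COLOR_RGB2HSV)
blue=((hsv[:,:,0]>100)&(hsv[:,:,0]<125)&(hsv[:,:,1]>150)).astype(np.uint8);blue[200:]=0
k,_=cv2.findContours(blue,0,2);k=max(k,key=cv2.contourArea);b=cv2.boxPoints(cv2.minAreaRect(k));print("blue",b.round(1).tolist())
g=d["color"][55:145,205:355].copy()
# base: left/right edges by row: brightness drop from bench
v=c.sum(2)
for row in (78,90,100,112,122): print(row,"L",v[row,208:226].tolist(),"R",v[row,334:350].tolist())
for col in (222,232,325,335): print(col,"T",v[60:75,col].tolist(),"B",v[124:140,col].tolist())
for row in (65,66,124,126): 
    br=np.where((hsv[row,230:330,0]<30)&(hsv[row,230:330,1]>110))[0]+230;print("brass",row,br.min() if len(br) else None,br.max() if len(br) else None)
for row in (150,190,195,205,212): print(row,v[row,245:312:1].tolist())
```

```text
blue [[242.60000610351562, 67.80000305175781], [314.0, 66.5999984741211], [314.8999938964844, 119.0], [243.5, 120.19999694824219]]
78 L [461, 461, 463, 466, 468, 469, 440, 336, 288, 310, 306, 307, 304, 313, 353, 402, 427, 443] R [359, 313, 303, 309, 307, 307, 309, 306, 302, 365, 473, 473, 472, 471, 474, 471]
90 L [452, 456, 456, 456, 457, 459, 458, 424, 316, 275, 233, 207, 207, 205, 205, 206, 205, 207] R [195, 195, 194, 194, 195, 193, 202, 250, 369, 485, 483, 483, 486, 485, 488, 489]
100 L [457, 456, 453, 451, 451, 449, 448, 449, 412, 295, 280, 208, 201, 201, 201, 201, 204, 202] R [199, 198, 201, 200, 201, 205, 241, 296, 359, 482, 483, 484, 484, 484, 486, 486]
112 L [448, 448, 446, 445, 447, 448, 448, 449, 422, 325, 259, 197, 201, 201, 201, 199, 201, 199] R [167, 167, 168, 172, 188, 230, 297, 339, 411, 460, 462, 462, 460, 463, 463, 463]
122 L [450, 451, 450, 453, 453, 455, 456, 453, 453, 415, 295, 298, 303, 305, 296, 335, 446, 445] R [435, 419, 359, 313, 310, 306, 299, 346, 444, 438, 435, 439, 439, 441, 445, 444]
222 T [468, 467, 465, 464, 464, 465, 412, 303, 300, 325, 397, 452, 443,
[... 1660 characters left out ...]
 460, 461, 463, 463]
205 [468, 464, 464, 464, 462, 461, 461, 466, 413, 212, 275, 316, 333, 346, 360, 370, 377, 386, 406, 408, 408, 403, 406, 410, 413, 415, 412, 412, 413, 412, 412, 413, 415, 416, 416, 415, 414, 411, 415, 418, 417, 418, 420, 420, 415, 408, 400, 395, 387, 380, 370, 358, 345, 332, 321, 300, 262, 246, 364, 466, 467, 468, 467, 467, 468, 468, 468]
212 [466, 466, 468, 466, 465, 466, 464, 466, 429, 284, 277, 321, 339, 347, 359, 373, 381, 388, 404, 411, 412, 408, 408, 410, 414, 417, 412, 410, 411, 413, 411, 410, 412, 415, 417, 415, 415, 412, 413, 415, 417, 417, 420, 419, 412, 404, 399, 393, 381, 371, 358, 348, 336, 323, 308, 290, 246, 267, 403, 456, 458, 460, 460, 458, 457, 455, 456]
```

Run:
```python
from h import *
d=dict(np.load("w3.npz"));T=d["world_to_cam"];print("cam",(-T[:3,:3].T@T[:3,3]).round(1))
ang=lambda p,q:np.degrees(np.arctan2(q[1]-p[1],q[0]-p[0]))
z=14
tl,tr=ray(d,(222,66.3),z),ray(d,(335,65.4),z);bl,br=ray(d,(232,132.1),z),ray(d,(335,131.2),z)
print("top/bot ang",ang(tl,tr),ang(bl,br))
L=[ray(d,(214.4,78),z),ray(d,(217,122),z)];R=[ray(d,(343.3,78),z),ray(d,(341.7,122),z)]
print("L/R ang",ang(*L),ang(*R))
mid=(np.mean(L,0)+np.mean(R,0))/2; print("base mid approx",mid, "len",np.linalg.norm(np.mean(L,0)-np.mean(R,0)))
th=np.radians(-9.7)
for th in np.radians([-9.3,-9.0,-8.7,-8.4]):
    y=np.array([np.cos(th),np.sin(th),0])
    x=np.array([np.sin(th),-np.cos(th),0])
    bl_=[ray(d,(242.5,80),80),ray(d,(243.4,110),80)];bR=[ray(d,(314.1,80),80),ray(d,(314.8,110),80)]
    f=lambda P:np.mean([p@y for p in P])
    fl=[ray(d,(259.6,124.5),60),ray(d,(297.6,124.5),60)]
    g=[ray(d,(252.9,190),218),ray(d,(303.2,190),218)]
    print(np.degrees(th),"base y",(f(L)+f(R))/2,f(R)-f(L),"carr",(f(bl_)+f(bR))/2,f(bR)-f(bl_),"flange",f(fl),"gauge",f(g),"tcp",np.array([557.87,-231.41,0])@y,
     "base x T,B",[np.round(P@x,1) for P in (tl,tr,bl,br)],"tcpx",np.array([557.87,-231.41,0])@x)
a=[ (ray(d,(l,r),218)+ray(d,(q,r),218))/2 for r,l,q in ((190,252.9,303.2),(210,253.4,302.8))];print("gauge ang",ang(*a))
print("blue",ang(ray(d,(242.6,67.8),80),ray(d,(314,66.6),80)),ang(ray(d,(243.5,120.2),80),ray(d,(314.9,119),80)))
```

```text
cam [ 569.9 -156.8  362.4]
top/bot ang -8.719540093379678 -8.66853630083647
L/R ang -98.62113768607526 -98.21579890949306
base mid approx [ 574.95083173 -134.1825192    14.        ] len 130.62375346681068
-9.3 base y 589.077922777022 130.62328294721965 carr 588.4648130815445 59.468446934704616 flange 588.4943808870057 gauge 587.9211899671461 tcp 587.9339387533944 base x T,B [np.float64(7.4), np.float64(6.2), np.float64(71.3), np.float64(70.1)] tcpx 138.21435765476718
-9.0 base y 588.863003527443 130.6233281356125 carr 588.2483298571761 59.46847365750796 flange 588.1547387089033 gauge 587.4313546304832 tcp 587.2021941227694 base x T,B [np.float64(10.2), np.float64(9.6), np.float64(74.1), np.float64(73.5)] tcpx 141.29086388512724
-8.7 base y 588.6319403011604 130.61979221948036 carr 588.015719507693 59.46687002206568 flange 587.7989719715347 gauge 586.9254145664943 tcp 586.4543510473693 base x T,B [np.float64(13.0), np.float64(13.0), np.float64(76.9), np.float64(76.9)] tcpx 144.36349655508127
-8.4 base y 588.3847394328891 130.61267529576264 carr 587.7669884102256 59.46363607234241 flange 587.4270904284251 gauge 586.4033836457818 tcp 585.69043002969 base x T,B [np.float64(15.7), np.float64(16.4), np.float64(79.8), np.float64(80.3)] tcpx 147.43217142685256
gauge ang -99.01892843906086
blue -8.25361987913645 -8.227256270478396
```

Call:
move_arm --targets '[[[8,45,0,0.009],[16,100,0,0.009],[24,155,0,0.009],[32.7,195,0,0.009],[32.7,207,0,0.009]]]'

```text
time_s: 7.35
position: [590.7, -21.5, 199.4]
eef_rot: [-180.0, -0.1, 81.5]
force: [-0.0, -0.5, -1.0]
gripper_width: 18.3
grasp_force: 45.0
```

Call:
move_arm --targets '[[[0,0,-50,0],[0,0,-100,0],[0,0,-140,0],[0,0,-163,0],[0,0,-163,0]]]'

```text
time_s: 7.98
position: [588.8, -26.7, 35.2]
eef_rot: [-179.8, 0.1, 81.2]
force: [0.8, 0.6, -0.8]
gripper_width: 18.4
grasp_force: 45.0
```

Call:
move_arm --targets '[[[0,0,0,0],[0,0,0,0],[0,0,0,0],[0,0,0,0]]]'

```text
time_s: 8.48
position: [590.6, -25.4, 37.2]
eef_rot: [180.0, -0.0, 81.2]
force: [0.2, -0.3, -1.7]
gripper_width: 18.8
grasp_force: 45.0
```

```bash
cat > st.py <<'E'
from h import *
s=env.get_state();p=np.array(s["position"]);F=np.array(s["force"]);M=np.array(s["wrist_torque"]);th=np.radians(-8.7)
X=np.array([np.sin(th),-np.cos(th),0]);Y=np.array([np.cos(th),np.sin(th),0])
print(round(s["time_s"],2),p.round(2),"yaw",np.round(s["eef_rot"],2),"x' %.2f y' %.2f"%(p@X,p@Y),"Fx' %.2f Fy' %.2f Fz %.2f"%(F@X,F@Y,F[2]),"M %.2f %.2f %.2f"%(M@X,M@Y,M[2]),np.round(s["gripper_width"],2))
E
python3 st.py
```

```text
8.47 [590.57 -25.42  37.2 ] yaw [ 1.7995e+02 -2.0000e-02  8.1240e+01] x' -64.20 y' 587.62 Fx' 0.29 Fy' 0.22 Fz -1.68 M -0.07 -0.03 0.01 18.82
```

Call:
move_arm --targets '[[[-1,-6,0,0],[-1.8,-11.9,0,0],[-1.8,-11.9,0,0],[-1.8,-11.9,0,0],[-1.8,-11.9,0,0]]]'

```text
time_s: 9.1
position: [588.5, -37.2, 36.6]
eef_rot: [-180.0, -0.0, 81.2]
force: [0.3, -0.4, -0.7]
gripper_width: 18.7
grasp_force: 45.0
```

```bash
python3 st.py
```

```text
9.1 [588.51 -37.17  36.61] yaw [-1.800e+02 -1.000e-02  8.125e+01] x' -52.27 y' 587.37 Fx' 0.37 Fy' 0.36 Fz -0.69 M -0.02 -0.05 -0.01 18.71
```

Call:
move_arm --targets '[[[-0.2,-1.5,0,0],[-0.4,-3,0,0],[-0.6,-4,0,0],[-0.8,-5,0,0],[-0.8,-5,0,0]]]'

```text
time_s: 9.72
position: [587.6, -42.6, 36.7]
eef_rot: [-180.0, 0.0, 81.2]
force: [0.4, -0.0, -1.1]
gripper_width: 18.6
grasp_force: 45.0
```

```bash
python3 st.py
```

```text
9.72 [587.64 -42.56  36.65] yaw [-180.      0.     81.22] x' -46.82 y' 587.31 Fx' -0.06 Fy' 0.42 Fz -1.11 M -0.03 -0.05 -0.06 18.65
```

Call:
move_arm --targets '[[[-0.2,-1,0,0],[-0.3,-2,0,0],[-0.5,-3,0,0],[-0.6,-4,0,0],[-0.6,-4,0,0]]]'

```text
time_s: 10.35
position: [587.1, -46.5, 36.7]
eef_rot: [-180.0, 0.0, 81.2]
force: [0.1, 0.3, -0.8]
gripper_width: 18.2
grasp_force: 45.0
```

```bash
python3 st.py
```

```text
10.35 [587.06 -46.55  36.65] yaw [-180.      0.     81.22] x' -42.79 y' 587.35 Fx' -0.30 Fy' 0.07 Fz -0.80 M -0.07 -0.07 -0.04 18.2
```

Call:
move_arm --targets '[[[-0.3,-2,0,0],[-0.6,-4,0,0],[-0.9,-6,0,0],[-1.2,-8,0,0],[-1.2,-8,0,0]]]'

```text
time_s: 10.98
position: [585.9, -54.7, 36.7]
eef_rot: [180.0, 0.0, 81.2]
force: [0.0, -1.3, -0.5]
gripper_width: 18.5
grasp_force: 45.0
```

```bash
python3 st.py
```

```text
10.97 [585.86 -54.69  36.67] yaw [180.     0.    81.21] x' -34.55 y' 587.39 Fx' 1.26 Fy' 0.20 Fz -0.50 M -0.05 -0.02 -0.03 18.48
```

Call:
move_arm --targets '[[[-0.5,-3,0,0],[-0.9,-6,0,0],[-1.4,-9,0,0],[-1.8,-12,0,0],[-1.8,-12,0,0]]]'

```text
time_s: 11.6
position: [584.0, -66.8, 36.7]
eef_rot: [180.0, 0.0, 81.2]
force: [-0.2, -0.0, -1.2]
gripper_width: 18.0
grasp_force: 45.0
```

```bash
python3 st.py
```

```text
11.6 [584.05 -66.83  36.69] yaw [1.7999e+02 1.0000e-02 8.1200e+01] x' -22.28 y' 587.44 Fx' 0.07 Fy' -0.18 Fz -1.16 M -0.08 -0.01 0.01 17.96
```

Now easing toward home.

Call:
move_arm --targets '[[[-0.2,-1,0,0],[-0.3,-2,0,0],[-0.5,-3,0,0],[-0.7,-4.5,0,0],[-0.7,-4.5,0,0]]]'

```text
time_s: 12.22
position: [583.3, -71.1, 36.6]
eef_rot: [-180.0, 0.0, 81.2]
force: [0.5, -0.2, -1.4]
gripper_width: 18.7
grasp_force: 45.0
```

```bash
python3 st.py
```

```text
12.22 [583.33 -71.07  36.63] yaw [-180.      0.     81.22] x' -17.98 y' 587.37 Fx' 0.14 Fy' 0.50 Fz -1.44 M -0.08 -0.06 0.04 18.67
```

Call:
move_arm --targets '[[[-0.1,-0.7,0,0],[-0.2,-1.5,0,0],[-0.3,-2.2,0,0],[-0.5,-3,0,0],[-0.5,-3,0,0]]]'

```text
time_s: 12.85
position: [583.2, -72.3, 36.7]
eef_rot: [-180.0, -0.1, 81.3]
force: [0.9, 5.3, -1.4]
gripper_width: 18.6
grasp_force: 45.0
```

```bash
python3 st.py
```

```text
12.85 [583.18 -72.29  36.66] yaw [-1.80e+02 -1.00e-01  8.13e+01] x' -16.75 y' 587.40 Fx' -5.41 Fy' 0.13 Fz -1.41 M -0.06 1.00 -0.01 18.59
```

Call:
move_arm --targets '[[[-0.1,-0.7,0,0],[-0.2,-1.4,0,0],[-0.2,-1.4,0,0],[-0.2,-1.4,0,0],[-0.2,-1.4,0,0]]]'

```text
time_s: 13.48
position: [583.1, -72.3, 36.6]
eef_rot: [-180.0, -0.2, 81.4]
force: [1.1, 8.3, 0.2]
gripper_width: 18.6
grasp_force: 45.0
```

```bash
python3 st.py
```

```text
13.47 [583.11 -72.35  36.62] yaw [-1.7998e+02 -1.7000e-01  8.1360e+01] x' -16.69 y' 587.34 Fx' -8.34 Fy' -0.12 Fz 0.19 M -0.12 1.67 0.01 18.62
```

Call:
move_arm --targets '[[[0.5,4,0,0],[1,8,0,0],[1.8,12,0,0],[1.8,12,0,0]]]'

```text
time_s: 13.98
position: [584.5, -63.1, 36.6]
eef_rot: [-180.0, 0.0, 81.3]
force: [-0.3, -0.3, -1.7]
gripper_width: 18.7
grasp_force: 45.0
```

Call:
move_arm --targets '[[[0.8,-0.1,0,0],[1.6,-0.2,0,0],[1.6,-0.2,0,0],[1.6,-0.2,0,0]]]'

```text
time_s: 14.48
position: [585.9, -63.7, 36.6]
eef_rot: [-180.0, 0.0, 81.2]
force: [-0.6, -0.8, -0.1]
gripper_width: 18.6
grasp_force: 45.0
```

```bash
python3 st.py
```

```text
14.47 [585.94 -63.75  36.62] yaw [-1.7999e+02  1.0000e-02  8.1220e+01] x' -25.62 y' 588.85 Fx' 0.88 Fy' -0.50 Fz -0.10 M -0.19 -0.22 -0.01 18.63
```

Call:
move_arm --targets '[[[-0.8,0.1,0,0],[-1.6,0.2,0,0],[-2.4,0.3,0,0],[-3.2,0.4,0,0],[-3.2,0.4,0,0]]]'

```text
time_s: 15.1
position: [583.6, -63.1, 36.9]
eef_rot: [179.9, 0.0, 81.3]
force: [2.8, 0.7, -1.4]
gripper_width: 18.3
grasp_force: 45.0
```

```bash
python3 st.py
```

```text
15.1 [583.6  -63.14  36.93] yaw [179.92   0.    81.25] x' -25.86 y' 586.44 Fx' -1.12 Fy' 2.66 Fz -1.37 M 0.51 0.03 0.19 18.28
```

Call:
move_arm --targets '[[[2.6,3,0,0],[3.6,9,0,0],[4.7,16,0,0],[5.8,23,0,0],[7,31,0,0]]]'

```text
time_s: 15.72
position: [589.9, -31.4, 36.6]
eef_rot: [-180.0, -0.0, 81.2]
force: [0.1, 0.4, -0.9]
gripper_width: 18.6
grasp_force: 45.0
```

Call:
move_arm --targets '[[[0.8,5.5,0,0],[0.8,5.5,30,0],[0.8,5.5,70,0],[0.8,5.5,100,0],[0.8,5.5,100,0]]]'

```text
time_s: 16.35
position: [592.2, -26.6, 138.9]
eef_rot: [179.7, -0.1, 81.2]
force: [0.3, 1.1, -2.1]
gripper_width: 19.0
grasp_force: 45.0
```

```bash
python3 st.py
python3 - <<'E'
from h import *
d=dict(np.load("w3.npz"))
print([ray(d,u,95).round() for u in [(316,258),(345,249),(380,285)]])
d=eyes.snapshot("side");save(d,"s2",290,410,200,330,4);
th=np.radians(-8.7);X=np.array([np.sin(th),-np.cos(th),0]);Y=np.array([np.cos(th),np.sin(th),0])
P=127*X+587.85*Y
print(P,[proj(d,P+np.array([0,0,z])).round(1).tolist() for z in (0,116,200)])
for uv in [(343,240),(352,238),(374,243)]:
  c=None
print(proj(d,[620,-340,0]),proj(d,[620,-340,95]))
E
```

```text
16.35 [592.22 -26.56 138.87] yaw [ 1.7975e+02 -7.0000e-02  8.1230e+01] x' -63.33 y' 589.42 Fx' -1.12 Fy' 0.16 Fz -2.06 M -0.04 -0.01 -0.01 19.03
[array([ 585., -278.,   95.]), array([ 612., -273.,   95.]), array([ 641., -314.,   95.])]
[ 561.87600719 -214.45739681    0.        ] [[[316.3, 285.4]], [[317.2, 247.2]], [[318.0, 217.8]]]
[[355.09480714 308.14189197]] [[357.15489503 275.29145514]]
```

View pics/s2.png

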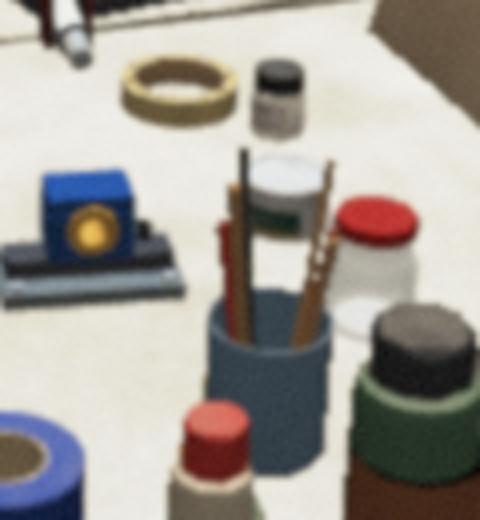

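The side view shows the cup behind the jig with upright pencils about 200 mm high. I'll check how close it is to the no-go spot before flying over.

Run:
```python
from h import *
d=eyes.snapshot("top")
th=np.radians(-8.7);X=np.array([np.sin(th),-np.cos(th),0]);Y=np.array([np.cos(th),np.sin(th),0])
im=cv2.resize(d["color"][150:240,380:480,::-1],None,fx=6,fy=6,interpolation=cv2.INTER_CUBIC)
P=132.5*X+587.85*Y
for z,c in((116,(0,255,0)),(200,(0,0,255))):
    q=np.array([P+a*37.5*X+b*89*Y+[0,0,z] for a,b in((1,1),(1,-1),(-1,-1),(-1,1))])
    cv2.polylines(im,[((proj(d,q)-[380,150])*6).astype(int).reshape(-1,1,2)],True,c,1)
cv2.imwrite("pics/t2.png",im)
```

```text
(no output)
```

View pics/t2.png

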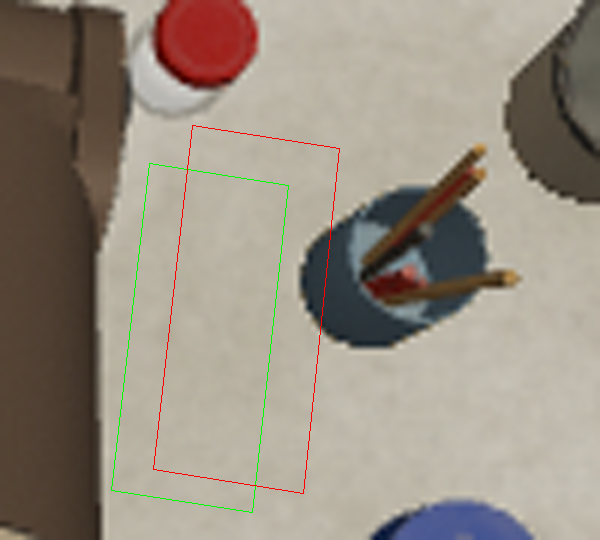

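The top view, with the gripper outline drawn at 116 and 200 mm, shows a gap of about 30 mm to the pencils and cup, so the far side is usable.

Call:
move_arm --targets '[[[-7,-45,0,0],[-15,-98,0,0],[-23,-150,0,0],[-28,-183,0,0],[-29.6,-193.3,0,0]]]'

```text
time_s: 17.08
position: [559.4, -222.2, 135.1]
eef_rot: [-179.9, 0.0, 81.0]
force: [0.3, 0.1, -2.2]
gripper_width: 18.9
grasp_force: 45.0
```

Call:
move_arm --targets '[[[0,0,0,0],[0,0,0,0],[0,0,0,0],[0,0,0,0]]]'

```text
time_s: 17.58
position: [561.4, -218.9, 136.7]
eef_rot: [180.0, -0.0, 81.3]
force: [-0.2, 0.6, -1.5]
gripper_width: 18.6
grasp_force: 45.0
```

```bash
python3 st.py
```

```text
17.57 [ 561.43 -218.87  136.66] yaw [ 1.800e+02 -2.000e-02  8.132e+01] x' 131.42 y' 588.08 Fx' -0.52 Fy' -0.33 Fz -1.45 M -0.09 -0.11 -0.00 18.62
```

Call:
move_arm --targets '[[[-0.5,-1.8,0,0],[-0.5,-1.8,-15,0],[-0.5,-1.8,-35,0],[-0.5,-1.8,-55,0],[-0.5,-1.8,-72,0]]]'

```text
time_s: 18.2
position: [560.1, -221.5, 62.9]
eef_rot: [-179.9, -0.0, 81.2]
force: [-0.0, 0.3, -1.0]
gripper_width: 18.7
grasp_force: 45.0
```

Call:
move_arm --targets '[[[0,0,-12,0],[0,0,-22,0],[0,0,-28,0],[0,0,-28,0],[0,0,-28,0]]]'

```text
time_s: 18.82
position: [560.9, -221.9, 37.1]
eef_rot: [180.0, 0.0, 81.2]
force: [-0.8, -0.6, -1.4]
gripper_width: 18.6
grasp_force: 45.0
```

```bash
python3 st.py
```

```text
18.82 [ 560.92 -221.87   37.11] yaw [1.7995e+02 1.0000e-02 8.1230e+01] x' 134.47 y' 588.03 Fx' 0.67 Fy' -0.69 Fz -1.36 M -0.08 -0.11 0.00 18.62
```

Call:
move_arm --targets '[[[0.2,2,0,0],[0.5,4,0,0],[0.8,6,0,0],[0.8,6,0,0]]]'

```text
time_s: 19.32
position: [561.5, -215.3, 36.7]
eef_rot: [180.0, -0.0, 81.3]
force: [0.0, -0.2, -0.7]
gripper_width: 18.6
grasp_force: 45.0
```

```bash
python3 st.py
```

```text
19.32 [ 561.51 -215.32   36.68] yaw [ 1.800e+02 -1.000e-02  8.126e+01] x' 127.91 y' 587.62 Fx' 0.22 Fy' 0.04 Fz -0.68 M -0.04 -0.10 0.01 18.61
```

Call:
move_arm --targets '[[[0.3,0.6,0,0],[0.4,1.3,0,0],[0.5,2,0,0],[0.6,2.6,0,0],[0.6,2.6,0,0]]]'

```text
time_s: 19.95
position: [561.9, -213.8, 36.7]
eef_rot: [180.0, 0.0, 81.2]
force: [-0.3, -3.2, -1.1]
gripper_width: 18.2
grasp_force: 45.0
```

```bash
python3 st.py
```

```text
19.95 [ 561.89 -213.84   36.74] yaw [1.7999e+02 5.0000e-02 8.1200e+01] x' 126.39 y' 587.77 Fx' 3.21 Fy' 0.18 Fz -1.10 M -0.11 -0.72 -0.06 18.2
```

Call:
move_arm --targets '[[[0.1,0.8,0,0],[0.2,1.6,0,0],[0.35,2.3,0,0],[0.35,2.3,0,0],[0.35,2.3,0,0]]]'

```text
time_s: 20.58
position: [561.8, -213.6, 36.9]
eef_rot: [180.0, 0.2, 81.1]
force: [-1.2, -8.1, -1.4]
gripper_width: 19.0
grasp_force: 45.0
```

```bash
python3 st.py
```

```text
20.57 [ 561.83 -213.6    36.89] yaw [179.96   0.18  81.12] x' 126.16 y' 587.68 Fx' 8.20 Fy' 0.01 Fz -1.37 M -0.17 -1.86 -0.02 19.0
```

8 N and centred, with no side force. I'll press slightly harder and hold.

Call:
move_arm --targets '[[[0.1,0.5,0,0],[0.1,0.5,0,0],[0.1,0.5,0,0],[0.1,0.5,0,0],[0.1,0.5,0,0]]]'

```text
time_s: 21.2
position: [561.8, -213.6, 36.9]
eef_rot: [180.0, 0.2, 81.1]
force: [-2.1, -10.0, -1.4]
gripper_width: 18.6
grasp_force: 45.0
```

Call:
move_arm --targets '[[[0,0,0,0],[0,0,0,0],[0,0,0,0],[0,0,0,0],[0,0,0,0]]]'

```text
time_s: 21.82
position: [561.8, -213.6, 36.9]
eef_rot: [180.0, 0.2, 81.1]
force: [-1.2, -9.4, -2.5]
gripper_width: 18.6
grasp_force: 45.0
```

Call:
move_arm --targets '[[[0,0,0,0],[0,0,0,0],[0,0,0,0]]]'

```text
time_s: 22.2
position: [561.9, -213.5, 36.9]
eef_rot: [180.0, 0.2, 81.1]
force: [-2.2, -9.8, -1.2]
gripper_width: 18.1
grasp_force: 45.0
```

```bash
python3 st.py
```

```text
22.2 [ 561.86 -213.55   36.94] yaw [179.95   0.2   81.1 ] x' 126.10 y' 587.70 Fx' 10.00 Fy' -0.67 Fz -1.23 M -0.16 -2.17 -0.08 18.15
```

Call:
move_arm --targets '[[[-0.8,-5,0,0],[-1.7,-11,0,0],[-1.7,-11,5,0],[-1.7,-11,40,0],[-1.7,-11,85,0]]]'

```text
time_s: 22.82
position: [560.2, -220.5, 122.0]
eef_rot: [-179.9, -0.0, 81.3]
force: [1.4, -0.6, -1.3]
gripper_width: 18.9
grasp_force: 45.0
```

Call:
move_arm --targets '[[[0,0,40,0],[2,45,50,0],[0,100,50,-0.02],[-5,155,50,-0.03],[-10,210,50,-0.04]]]'

```text
time_s: 23.45
position: [550.4, -9.0, 172.1]
eef_rot: [180.0, -0.0, 79.0]
force: [0.0, -0.7, -1.6]
gripper_width: 18.8
grasp_force: 45.0
```

Call:
move_arm --targets '[[[-8,55,0,-0.01],[-16,110,0,-0.018],[-25,165,0,-0.018],[-33,220,0,-0.018],[-39,262,0,-0.018]]]'

```text
time_s: 24.08
position: [510.6, 253.9, 172.1]
eef_rot: [-180.0, -0.1, 78.1]
force: [0.1, 1.1, -1.0]
gripper_width: 18.3
grasp_force: 45.0
```

Call:
move_arm --targets '[[[0,20,0,0],[0,20,0,0],[0,20,0,0],[0,20,0,0]]]'

```text
time_s: 24.58
position: [512.4, 268.6, 171.9]
eef_rot: [180.0, 0.0, 77.7]
force: [0.2, -0.7, -2.0]
gripper_width: 18.4
grasp_force: 45.0
```

```bash
python3 st.py
```

```text
24.57 [512.4  268.64 171.85] yaw [1.7998e+02 2.0000e-02 7.7740e+01] x' -343.05 y' 465.87 Fx' 0.69 Fy' 0.36 Fz -2.00 M -0.08 -0.11 0.02 18.42
```

Call:
move_arm --targets '[[[-2,4,-20,0.003],[-2,4,-50,0.003],[-2,4,-80,0.003],[-2,4,-104,0.003],[-2,4,-110,0.003]]]'

```text
time_s: 25.2
position: [509.3, 273.0, 60.4]
eef_rot: [-179.9, 0.1, 78.0]
force: [-0.5, 0.3, -1.1]
gripper_width: 18.5
grasp_force: 45.0
```

Call:
move_arm --targets '[[[0,0,0,0],[0,0,0,0],[0,0,0,0],[0,0,0,0],[0,0,0,0]]]'

```text
time_s: 25.82
position: [509.8, 274.8, 61.9]
eef_rot: [180.0, -0.0, 78.1]
force: [0.0, 0.2, -0.7]
gripper_width: 18.5
grasp_force: 45.0
```

```bash
python3 st.py
```

```text
25.82 [509.81 274.84  61.89] yaw [ 1.7999e+02 -2.0000e-02  7.8090e+01] x' -348.79 y' 462.37 Fx' -0.19 Fy' 0.01 Fz -0.71 M -0.06 -0.09 0.02 18.5
```

Call:
move_arm --targets '[[[0.5,-2,-8,-0.002],[0.5,-2,-16,-0.002],[0.5,-2,-20,-0.003],[0.5,-2,-23,-0.003],[0.5,-2,-23,-0.003]]]'

```text
time_s: 26.45
position: [510.2, 272.6, 38.4]
eef_rot: [-180.0, 0.0, 77.9]
force: [0.3, -0.6, -1.5]
gripper_width: 18.3
grasp_force: 45.0
```

Call:
move_arm --targets '[[[0,0,-1,0],[0,0,-2,0],[0,0,-2.5,0],[0,0,-2.5,0],[0,0,-2.5,0]]]'

```text
time_s: 27.08
position: [510.5, 272.8, 36.7]
eef_rot: [180.0, -0.0, 77.9]
force: [-1.7, -1.3, 5.4]
gripper_width: 18.4
grasp_force: 45.0
```

```bash
python3 st.py; python3 -c "
from h import *
print(env.get_state()['force'])"
```

```text
27.07 [510.51 272.81  36.72] yaw [ 1.7998e+02 -3.0000e-02  7.7910e+01] x' -346.89 y' 463.38 Fx' 1.57 Fy' -1.44 Fz 5.40 M -0.33 -0.32 0.01 18.38
[-1.66467906 -1.33146866  5.39635089]
```

Call:
move_arm --targets '[[[0,0,0,0],[0,0,0,0],[0,0,0,0],[0,0,0,0],[0,0,0,0]]]' --claw 45

```text
time_s: 27.7
position: [510.2, 272.7, 36.1]
eef_rot: [180.0, 0.0, 77.9]
force: [-0.9, 0.6, 0.5]
gripper_width: 45.0
grasp_force: 0.0
```

Call:
move_arm --targets '[[[0,0,10,0],[0,0,40,0],[0,0,85,0],[0,0,130,0],[0,0,170,0]]]'

```text
time_s: 28.32
position: [510.4, 272.6, 208.7]
eef_rot: [179.9, -0.1, 77.9]
force: [0.8, 0.3, -0.1]
gripper_width: 45.0
grasp_force: 0.0
```

Call:
move_arm --targets '[[[0,0,15,0],[0,0,15,0],[0,0,15,0],[0,0,15,0]]]'

```text
time_s: 28.82
position: [509.6, 272.4, 219.6]
eef_rot: [-179.9, 0.1, 77.9]
force: [-0.4, -0.9, 0.4]
gripper_width: 45.1
grasp_force: 0.0
```

```bash
python3 st.py
python3 - <<'E'
from h import *
d=eyes.snapshot("wrist");save(d,"w4",200,360,110,280,3)
E
```

```text
28.82 [509.61 272.36 219.63] yaw [-1.7991e+02  1.2000e-01  7.7910e+01] x' -346.31 y' 462.55 Fx' 0.98 Fy' -0.23 Fz 0.38 M -0.07 -0.05 0.03 45.07
```

View pics/w4.png

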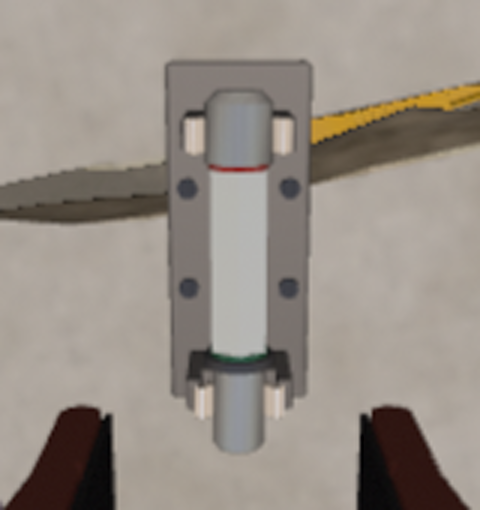

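The gauge lies straight and centred in both V rests (red band at crop (238,168), green band at (240,357)), and the fingers are clear of it. Handing in.

```bash
python3 -c "
from plant import env
print(env.job_done())"
```

```text
the job is handed in; nothing more can be done
None
```

The bushing passes: the go end went fully home on its collar (about 8 N), the no-go end refused to enter when pressed centred at about 10 N for over a second, and the gauge is back in its cradle, released and handed in at about 29 s.

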